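Refill the sleeve hopper from the counting scale

ROBOT

A 7-joint arm with a two-finger parallel gripper is mounted at the origin on the work surface. World frame = base frame: x ahead of the robot, y to its left, z up, the work surface at z = 0. Lengths are in m, angles in rad, forces in N, time in s.
With the tool pointing down it reaches from about 0.4 to 0.875 m from the base axis. Payload 6.5 kg.
Tool frame: the origin (TCP) lies at the very end of the fingers, on their centre line; the grasp point (between the pads) lies 19 mm behind it; z points along the fingers, y is the direction in which the jaws open and shut (so a half turn about z gives the same grasp; the last joint's range is limited). The gripper opens to 88 mm and grips with 3 to 60 N. Pads are 18 mm wide; open, the fingers measure 123 mm over their backs; the gripper's body (75 mm by 187 mm) begins 45 mm behind the grasp point.
Start: joints at [1.138, 0.536, -0.004, 1.538, 0.003, 1.067, -0.071], TCP at [0.233, -0.607, 0.239] pointing down, gripper open.
Joint ranges: [-2.7, 2.7], [-0.37, 2.16], [-1.27, 1.26], [0.24, 2.4], [-1.31, 4.45], [0.19, 1.91], [-2.76, 2.76]. Speed limits (rad/s): [2.39, 2.39, 3.14, 3.14, 3.14, 3.14, 3.14].

INTERFACE

Orientations are given as a 3x3 rotation matrix whose columns are the frame's x, y, z axes.
In Python, from plant import * gives the robot as it stands.
- The arm moves only by the tool step_arm, never from a script. Its argument "steps" is a list of rows, each a list of 7 numbers: the closure, from -1 (fully open) to 1 (shut), so that 0 is half open, then the shift along the tool's x, y, z in m, then the turn, a rotation vector about the tool's x, y, z in degrees. In form: [[grip, x, y, z, wx, wy, wz], ...]. A call has 1 to 10 rows; each row shifts and turns the commanded pose from where the row before left it, along the tool's axes as they then stand; what a row does not reach is not made up. A row lasts 1/8 s, in which the tool goes at most 62.5 mm and 10.7 degrees, less where a joint would pass 70% of its speed; a pose out of reach is approached as far as the arm can. A call with a gripper value outside its range is refused whole. The fingers move at their own pace and stop on an object; the grip force is fixed at half the most. Time passes only in rows, so rows that do not move let the fingers close. It gives the time, the measured TCP pose, the force and the opening at its end, in the units of the state.
- get_state(): the state, without advancing time (a new reading comes with each control period).
- get_image(name): name is "scene" or "top" or "wrist"; returns a dict with "image" (420x560x3 uint8, red, green, blue), "intrinsics" (3x3 intrinsics, pixels), "R" (3x3) and "t" (3): a world point X has camera coordinates R X + t. Camera axes: x right, y down, z forward; pixel columns grow to the right and rows downward; lengths in m; the calibration is good to about 2 mm. A picture is of the moment at which its call begins. There is no depth.
- close_job(): hands the job in, once; it reports no verdict.
The state is a dict: "clock": time; "q": joint angles; "joint_velocities": joint speeds; "effort": joint torques, N m; "tcp_pos": TCP position; "tcp_rot": TCP orientation; "force": force on the tool from outside, world axes, zero at the start; "torque": the same for the moment, N m; "width": opening from 0.0 (shut) to 1.0 (fully open).
Only numpy, scipy, OpenCV 4.12 (cv2) and the standard library are available. Lean on these libraries where they do the work, as an engineer would, in place of code of your own. Each camera call takes 0.05 s, during which the arm holds its last target. There are 200 camera calls.

TASK

The counted batch of six spacer sleeves is in the scoop on the counting scale: take the scoop by its slanting grip and tip all of them into the mouth of the feed hopper. Then set the empty scoop gently (not dropped) back in the middle of the scale's platter, flat and square with it, grip towards the keypad, and leave the module, the single cell and the screwdriver where they are.

Things in the scene. Friction and masses are not known exactly. Their poses are not given: they have to be found in the camera images.
- hopper: Gravity feed hopper of bare sheet steel, fixed to the bench, 260 deep (x) x 200 wide (y), walls 4. Origin: on the bench under the centre of this outline; +x to its back, z up. Front (-x, towards the robot, turned by its yaw): low pick tray, lip 50 high. A cross baffle at x -50 (top 130 high, gate 48 high beneath) parts it from the filling mouth. Side walls 140 high, back wall (x 130) 190 high.
- hopper_mouth (a point): Middle of the open filling mouth, level with the side walls' tops: in the hopper's frame (40, 0, 140); axes as the hopper's. The mouth is 176 long (hopper x -48 to 128) x 192 wide. Inside, the floor slopes at 26 degrees from 105 high at the back down to the pick tray, so sleeves roll forward and may rest anywhere in the hopper or its pick tray.
- scale: Counting scale, fixed on the bench: grey housing 270 x 205 with a flat steel platter 190 (x) x 200 (y), its top 80 above the bench. Origin: on the bench under the platter's centre; z up; -x is its front, towards the robot, turned by its yaw: a sloping keypad with display, at most 65 high, reaching 170 ahead of the origin.
- scale_platter (a point): Centre of the platter's top face, 80 above the bench; axes as the scale's.
- scoop: Loose aluminium scoop pan, about 260 g, on the scale with the sleeves in it. Origin: underside, centre of its flat base (120 long in x, 100 wide); z up, +x to its open pouring mouth. Sheet 3, side walls 40 high, rear wall (x -60) 45 high. Ahead of the base a spout floor rises at 12 degrees to the lip, 87 wide. Behind, a flat black grip slants up and back.
- scoop_grip (a point): Place to hold, on the grip's centre line: in the scoop's frame (-85, 0, 89); axes as the scoop's. The grip is a straight flat bar, 16 thick, 36 wide (scoop y), leaning 25 degrees back from vertical: it runs along (-0.423, 0, 0.906) of the scoop's frame, flat from 45 below this point to 30 beyond it. Fingers along it, closing on its thickness, lean 25 degrees with the scoop level.
- scoop_lip (a point): Middle of the pouring lip: in the scoop's frame (95, 0, 10).
- sleeve0: Steel spacer sleeve, one of six alike: a tube 24 across, 30 long, 11 bore, about 35 g. Origin at its centre; its axis is its own z; starts standing in the scoop. In the scoop the sleeves slide or roll to the mouth only once it is tipped well over (friction about 0.6: tip 60 degrees or more to empty it).
- sleeve1: Steel spacer sleeve, one of six alike: a tube 24 across, 30 long, 11 bore, about 35 g. Origin at its centre; its axis is its own z; starts standing in the scoop. In the scoop the sleeves slide or roll to the mouth only once it is tipped well over (friction about 0.6: tip 60 degrees or more to empty it).
- sleeve2: Steel spacer sleeve, one of six alike: a tube 24 across, 30 long, 11 bore, about 35 g. Origin at its centre; its axis is its own z; starts standing in the scoop. In the scoop the sleeves slide or roll to the mouth only once it is tipped well over (friction about 0.6: tip 60 degrees or more to empty it).
- sleeve3: Steel spacer sleeve, one of six alike: a tube 24 across, 30 long, 11 bore, about 35 g. Origin at its centre; its axis is its own x; starts lying in the scoop. In the scoop the sleeves slide or roll to the mouth only once it is tipped well over (friction about 0.6: tip 60 degrees or more to empty it).
- sleeve4: Steel spacer sleeve, one of six alike: a tube 24 across, 30 long, 11 bore, about 35 g. Origin at its centre; its axis is its own x; starts lying in the scoop. In the scoop the sleeves slide or roll to the mouth only once it is tipped well over (friction about 0.6: tip 60 degrees or more to empty it).
- sleeve5: Steel spacer sleeve, one of six alike: a tube 24 across, 30 long, 11 bore, about 35 g. Origin at its centre; its axis is its own x; starts lying in the scoop. In the scoop the sleeves slide or roll to the mouth only once it is tipped well over (friction about 0.6: tip 60 degrees or more to empty it).
- module: Bystander: finished battery module of 12 cells between plates, 68 x 152 x 116, 1.5 kg, on the bench on the right of the work, its long side pointing away from the robot. Origin: centre of its underside.
- cell: Bystander: single battery cell standing on end between scale and hopper, 33 across, 91 high with its stud, loose. Origin: centre of its underside.
- driver: Bystander: screwdriver about 220 long with a black handle, lying on the bench on the left. Origin: under its middle.
Things that resemble listed ones, but are neither listed nor needed, are in the scene too. Leave any orange look-alike of the scoop alone.

How it is judged:
On the way, in this order (a step that is already met when the one before it is completed fails the run):
1. The scoop is tipped at least 26 degrees with its pouring lip over the hopper's mouth (angle between scoop's own z axis and vertical above 0.45 rad and x of scoop_lip in the frame of hopper between -0.06 and 0.13 m and y of scoop_lip in the frame of hopper between -0.1 and 0.1 m), for 0.05 s.
2. All six sleeves are inside the hopper (x of sleeve0 in the frame of hopper between -0.13 and 0.13 m and y of sleeve0 in the frame of hopper between -0.1 and 0.1 m and z of sleeve0 in the frame of hopper between 0.01 and 0.15 m and x of sleeve1 in the frame of hopper between -0.13 and 0.13 m and y of sleeve1 in the frame of hopper between -0.1 and 0.1 m and z of sleeve1 in the frame of hopper between 0.01 and 0.15 m and x of sleeve2 in the frame of hopper between -0.13 and 0.13 m and y of sleeve2 in the frame of hopper between -0.1 and 0.1 m and z of sleeve2 in the frame of hopper between 0.01 and 0.15 m and x of sleeve3 in the frame of hopper between -0.13 and 0.13 m and y of sleeve3 in the frame of hopper between -0.1 and 0.1 m and z of sleeve3 in the frame of hopper between 0.01 and 0.15 m and x of sleeve4 in the frame of hopper between -0.13 and 0.13 m and y of sleeve4 in the frame of hopper between -0.1 and 0.1 m and z of sleeve4 in the frame of hopper between 0.01 and 0.15 m and x of sleeve5 in the frame of hopper between -0.13 and 0.13 m and y of sleeve5 in the frame of hopper between -0.1 and 0.1 m and z of sleeve5 in the frame of hopper between 0.01 and 0.15 m), for 0.2 s.
At the end, for the whole second after the job is handed in: All six sleeves lie at rest in the hopper (inside its outline, centres under 150 mm high). The scoop rests flat on the platter (within 3.4 degrees), base centre within 25 mm of the platter's centre, long axis within 11 degrees of the scale's, grip on the keypad side (all of step 2 and horizontal distance between scoop and scale_platter below 0.025 m and z of scoop in the frame of scale_platter between -0.006 and 0.006 m and angle between scoop's own z axis and vertical below 0.06 rad and angle between the x axis of scoop and the x axis of scale, either way round below 0.2 rad and x of scoop_grip in the frame of scale below -0.05 m and linear speed of scoop below 0.02 m/s and linear speed of each of sleeve0, sleeve1, sleeve2, sleeve3, sleeve4, sleeve5 below 0.05 m/s); the robot touches nothing.
It fails at once if The scoop is dropped (moves faster than 0.45 m/s, a fall of about 10 mm, while the fingers do not hold it) (contact force between the fingers and scoop below 0.3 N and linear speed of scoop above 0.45 m/s).
It fails at once if The battery module is moved more than 20 mm (distance of module from where it was at the start of the episode above 0.02 m).
It fails at once if The single cell is moved more than 20 mm (distance of cell from where it was at the start of the episode above 0.02 m).
It fails at once if The screwdriver is moved more than 20 mm (distance of driver from where it was at the start of the episode above 0.02 m).
It also fails if it takes over 67 s, if anything falls off the work surface, if the arm or the gripper's body presses on something with over 40 N, if the wrist force passes 120 N, or if a joint passes its speed limit or range.

## Working session

There is one attempt and no reset: what is moved stays moved. The work goes in short steps, Python scripts to look and compute and a tool call to move; the robot and the scene stay as the last step left them, time stands still between calls to the robot, and variables do not carry over. Pictures are saved under pics/ and viewed, about 8 in all and at most 12, crops included, and the job is handed in when it is done.

Besides the shell and the picture viewer there is one more tool, called after "Call:" by a JSON object that holds its "op" and its "data". step_arm: Moves the arm, as the interface text tells. Its arguments: {"type":"object","properties":{"steps":{"type":"array","items":{"type":"array","items":{"type":"number"}}}},"required":["steps"]}

```bash
mkdir -p pics; ls
cat > h.py <<'E'
from plant import *
import numpy as np, cv2
def snap(n,f):
    d=get_image(n); cv2.imwrite(f'pics/{f}.png',d['image'][:,:,::-1]); np.savez(f'pics/{f}.npz',**d); return d
def ray(d,u,v,z):
    K,R,t=[np.array(d[k]) for k in('intrinsics','R','t')]
    c=-R.T@t; r=R.T@np.linalg.solve(K,[u,v,1.]); return c+r*(z-c[2])/r[2]
def proj(d,X):
    K,R,t=[np.array(d[k]) for k in('intrinsics','R','t')]
    p=K@(R@np.array(X)+t); return p[:2]/p[2]
E
python3 - <<'E'
from h import *
a=snap('top','top0');b=snap('scene','sc0')
s=get_state();print(s['clock'],s['tcp_pos'],s['tcp_rot'],s['width'])
for d in(a,b):print(-np.array(d['R']).T@d['t'])
E
```

```text
pics
0.1 [ 0.23289252 -0.60625243  0.23792125] [[ 9.33461657e-01  3.58676573e-01 -6.71674595e-04]
 [ 3.58677184e-01 -9.33460564e-01  1.43261160e-03]
 [-1.13137528e-04 -1.57820235e-03 -9.99998748e-01]] 0.9976104441699415
[0.32047458 0.05291572 1.65787203]
[ 1.61812005 -0.00412983  0.84087397]
```

View pics/top0.png

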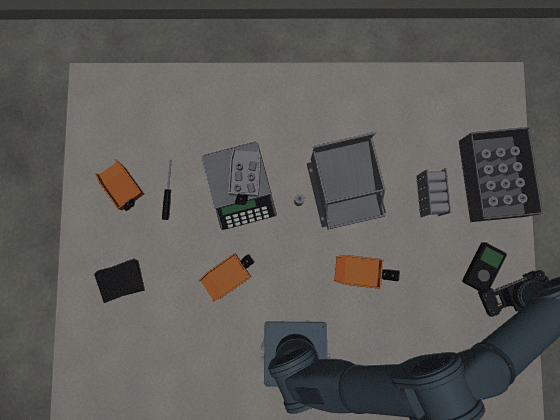

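View pics/sc0.png

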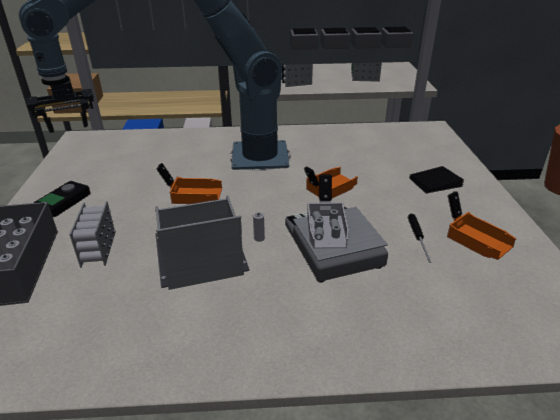

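The top view has three orange look-alikes, at (120,185), (225,277) and (360,272). The bare aluminium pan on the scale at (243,172), holding six sleeves with its black grip at (241,200), fits the scoop. The hopper is at (347,180) and the cell at (299,200). I'll confirm with an enlarged crop.

Run:
```python
import cv2
i=cv2.imread('pics/top0.png')[125:240,190:400]
cv2.imwrite('pics/c1.png',cv2.resize(i,None,fx=3.8,fy=3.8,interpolation=cv2.INTER_CUBIC))
```

```text
(no output)
```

View pics/c1.png

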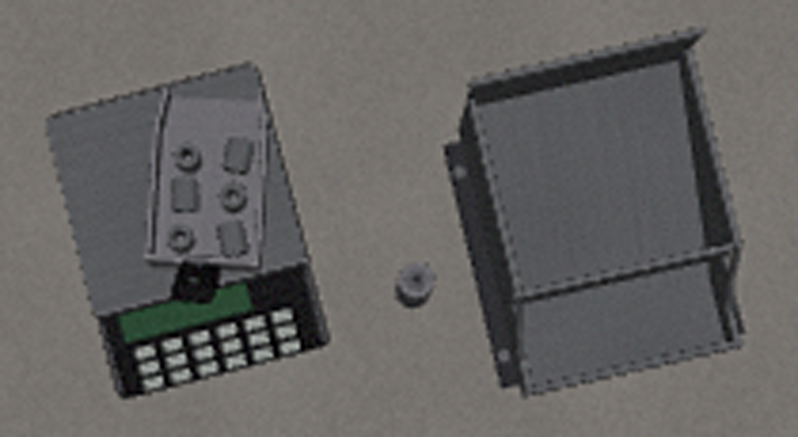

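Run:
```python
from h import *
d=np.load('pics/top0.npz')
P=lambda u,v,z:ray(d,u/3.8+190-.37,v/3.8+125-.37,z)
pl=np.array([P(*p,.08) for p in[(47,120),(255,63),(308,262),(95,316)]])
print('platter',pl.round(3),pl.mean(0))
L=np.linalg.norm
print('sides',[L(pl[i]-pl[i-1]).round(3) for i in range(4)])
ang=lambda v:np.degrees(np.arctan2(v[1],v[0]))
print('yaw',ang(pl[0]-pl[3]),ang(pl[1]-pl[2]),ang(pl[0]-pl[1])-90,ang(pl[3]-pl[2])-90)
h={k:P(*v) for k,v in dict(bl=(470,84,.19),br=(703,30,.19),fl=(523,393,.05),fr=(743,345,.05),ml=(518,296,.13),mr=(734,247,.13)).items()}
for k,v in h.items():print(k,v.round(3))
print('hop',np.mean([h[k] for k in('bl','br','fl','fr')],0),L(h['bl']-h['br']),L(h['fl']-h['fr']),L(h['bl']-h['fl']),ang(h['bl']-h['br'])-90,ang(h['fl']-h['fr'])-90,ang(h['ml']-h['mr'])-90,ang(h['bl']-h['fl']),ang(h['br']-h['fr']))
rl,rr=P(147,262,.125),P(257,268,.125);
print('scoop rear',rl,rr,L(rl-rr),ang(rl-rr)-90, 'walls',ang(P(165,90,.11)-P(149,255,.12)),ang(P(267,97,.11)-P(262,262,.12)),P(165,90,.11),P(267,97,.11))
print('lip',(P(170,97,.09)+P(262,102,.09))/2,L(P(170,97,.09)-P(262,102,.09)))
c=P(415,285,.09);print('cell',c)
s=np.load('pics/sc0.npz')
for n,X in dict(platc=[*pl.mean(0)],hop=h['ml'],hbl=h['bl'],cell=c).items():print(n,proj(s,X))
```

```text
platter [[0.682 0.324 0.08 ]
 [0.736 0.133 0.08 ]
 [0.551 0.084 0.08 ]
 [0.501 0.277 0.08 ]] [0.61746188 0.2044612  0.08      ]
sides [np.float64(0.187), np.float64(0.198), np.float64(0.191), np.float64(0.199)]
yaw 14.59406072080025 14.951997712360967 15.646110067298409 14.41083540219958
bl [ 0.688 -0.056  0.19 ]
br [ 0.735 -0.255  0.19 ]
fl [ 0.434 -0.113  0.05 ]
fr [ 0.479 -0.315  0.05 ]
ml [ 0.514 -0.101  0.13 ]
mr [ 0.557 -0.29   0.13 ]
hop [ 0.58405695 -0.18445512  0.12      ] 0.20462454243179712 0.20672819319780886 0.295451025480194 13.284729808632434 12.40341552999503 12.917043387084647 12.621751102665383 13.082109271081787
scoop rear [0.5441738  0.22517569 0.125     ] [0.53890514 0.12806462 0.125     ] 0.09725389131244902 -3.1054770181048923 walls -4.271600967822934 -1.1797139196041886 [0.70279125 0.212723   0.11      ] [0.69632396 0.12080405 0.11      ]
lip [0.69887378 0.16817752 0.09      ] 0.08406555494957378
cell [ 0.52856641 -0.01248335  0.09      ]
platc [337.25920185 231.26303088]
hop [226.51541417 199.37434874]
hbl [240.08707865 216.72168516]
cell [257.97365538 212.76485333]
```

Run:
```python
import cv2
i=cv2.imread('pics/sc0.png')[160:290,150:400]
cv2.imwrite('pics/c2.png',cv2.resize(i,None,fx=3.2,fy=3.2,interpolation=cv2.INTER_CUBIC))
```

```text
(no output)
```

View pics/c2.png

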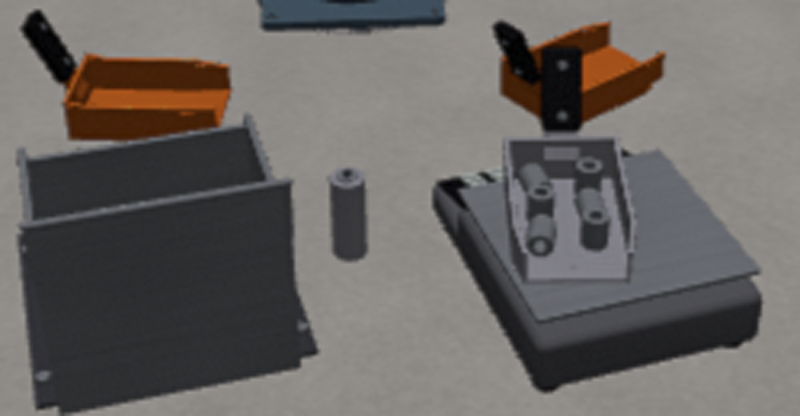

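```bash
cat >> h.py <<'E'
from scipy.spatial.transform import Rotation as Ro
def toolR(yaw,tip=0):
    "scoop heading yaw, tip deg -> scoop R, tool R"
    S=(Ro.from_euler('z',yaw,degrees=True)*Ro.from_euler('y',tip,degrees=True)).as_matrix()
    T=np.array([[0,.906,.423],[1,0,0],[0,.423,-.906]]); U,_,V=np.linalg.svd(T)
    return S,S@U@V
def plan(pos,R,n,g,start=None):
    s=get_state(); p,A=(np.array(s['tcp_pos']),np.array(s['tcp_rot'])) if start is None else start
    rv=Ro.from_matrix(A.T@R).as_rotvec(); c=[]
    out=[]
    cp,cR=p.copy(),A.copy()
    for i in range(1,n+1):
        tp=p+(np.array(pos)-p)*i/n; tR=A@Ro.from_rotvec(rv*i/n).as_matrix()
        d=(cR.T@(tp-cp)).round(3); w=np.degrees(Ro.from_matrix(cR.T@tR).as_rotvec()).round(1)
        out.append([g,*d.tolist(),*w.tolist()]); cp=cp+cR@d; cR=cR@Ro.from_rotvec(w,degrees=True).as_matrix()
    print(out); return cp,cR
E
python3 - <<'E'
from h import *
s=np.load('pics/sc0.npz')
S,T=toolR(-3); o=np.array([.602,.173,.08]); g=o+S@[-.085,0,.089]
print('grip',g,proj(s,g),proj(s,g+.03*-T[:,2]),proj(s,g+.045*T[:,2]),'lip',proj(s,o+S@[.095,0,.01]))
st=get_state(); p=np.array(st['tcp_pos']);A=np.array(st['tcp_rot'])
c=plan(p+[0,0,.12],A,2,-1)
pre=g+T[:,2]*(.019-.10)
plan(pre+[0,0,.04],T,18,-1,c); print(pre)
E
```

```text
grip [0.51711649 0.17744856 0.169     ] [324.13393265 185.14549049] [324.21748029 174.5746339 ] [324.00962484 200.87352288] lip [328.43559059 247.08461576]
[[-1, -0.0, -0.0, -0.06, 0.0, 0.0, 0.0], [-1, -0.0, -0.0, -0.06, 0.0, 0.0, 0.0]]
[[-1, 0.029, -0.036, 0.004, -1.2, 0.8, -3.6], [-1, 0.03, -0.034, 0.004, -1.3, 0.8, -3.6], [-1, 0.033, -0.032, 0.004, -1.2, 0.8, -3.6], [-1, 0.035, -0.03, 0.003, -1.2, 0.8, -3.6], [-1, 0.036, -0.028, 0.004, -1.3, 0.8, -3.6], [-1, 0.038, -0.025, 0.003, -1.2, 0.8, -3.6], [-1, 0.04, -0.023, 0.003, -1.3, 0.8, -3.6], [-1, 0.041, -0.021, 0.003, -1.2, 0.8, -3.6], [-1, 0.042, -0.018, 0.004, -1.2, 0.8, -3.6], [-1, 0.043, -0.016, 0.004, -1.3, 0.8, -3.7], [-1, 0.044, -0.013, 0.004, -1.2, 0.8, -3.6], [-1, 0.045, -0.01, 0.004, -1.2, 0.8, -3.6], [-1, 0.045, -0.008, 0.005, -1.3, 0.8, -3.6], [-1, 0.045, -0.005, 0.005, -1.2, 0.8, -3.6], [-1, 0.046, -0.002, 0.006, -1.2, 0.8, -3.6], [-1, 0.045, 0.001, 0.007, -1.3, 0.8, -3.6], [-1, 0.045, 0.004, 0.007, -1.2, 0.8, -3.6], [-1, 0.045, 0.006, 0.008, -1.2, 0.8, -3.6]]
[0.48289642 0.17924195 0.24239462]
```

The projected grip and lip agree with the scene picture to within about 2 px, which supports a scoop at (0.602, 0.173–0.177) with yaw of about -3°.

Call:
{"op": "step_arm", "data": {"steps": [[-1, 0, 0, -0.06, 0, 0, 0], [-1, 0, 0, -0.06, 0, 0, 0], [-1, 0.029, -0.036, 0.004, -1.2, 0.8, -3.6], [-1, 0.03, -0.034, 0.004, -1.3, 0.8, -3.6], [-1, 0.033, -0.032, 0.004, -1.2, 0.8, -3.6], [-1, 0.035, -0.03, 0.003, -1.2, 0.8, -3.6], [-1, 0.036, -0.028, 0.004, -1.3, 0.8, -3.6], [-1, 0.038, -0.025, 0.003, -1.2, 0.8, -3.6], [-1, 0.04, -0.023, 0.003, -1.3, 0.8, -3.6], [-1, 0.041, -0.021, 0.003, -1.2, 0.8, -3.6]]}}

```text
clock: 1.35
tcp_pos: [0.3445, -0.256, 0.3249]
tcp_rot: [[0.636, 0.748, 0.188], [0.769, -0.635, -0.075], [0.064, 0.192, -0.979]]
force: [0.1, -0.2, -0.5]
width: 1.003
```

Run:
```python
from h import *
s=get_state();print(s['clock'],s['q'],s['tcp_pos'],s['tcp_rot'])
```

```text
1.35 [ 0.88067695 -0.05181582 -0.30254352  2.10119088 -0.07170572  0.89089951
 -0.08096919] [ 0.34452566 -0.25596178  0.32492703] [[ 0.63619264  0.74815598  0.18847161]
 [ 0.76888072 -0.6350275  -0.07458226]
 [ 0.0638855   0.19236087 -0.97924253]]
```

Call:
{"op": "step_arm", "data": {"steps": [[-1, 0.042, -0.018, 0.004, -1.2, 0.8, -3.6], [-1, 0.043, -0.016, 0.004, -1.3, 0.8, -3.7], [-1, 0.044, -0.013, 0.004, -1.2, 0.8, -3.6], [-1, 0.045, -0.01, 0.004, -1.2, 0.8, -3.6], [-1, 0.045, -0.008, 0.005, -1.3, 0.8, -3.6], [-1, 0.045, -0.005, 0.005, -1.2, 0.8, -3.6], [-1, 0.046, -0.002, 0.006, -1.2, 0.8, -3.6], [-1, 0.045, 0.001, 0.007, -1.3, 0.8, -3.6], [-1, 0.045, 0.004, 0.007, -1.2, 0.8, -3.6], [-1, 0.045, 0.006, 0.008, -1.2, 0.8, -3.6]]}}

```text
clock: 2.6
tcp_pos: [0.4837, 0.1793, 0.2822]
tcp_rot: [[0.051, 0.904, 0.423], [0.999, -0.046, -0.023], [-0.001, 0.424, -0.906]]
force: [0.5, 0.2, 0.7]
width: 0.999
```

Run:
```python
from h import *
s=get_state();print(s['clock'],s['q'],s['tcp_pos'],s['tcp_rot'])
d=snap('wrist','w1')
S,T=toolR(-3); o=np.array([.602,.176,.08]); 
for q in([-.085,0,.089],[-.0977,0,.116],[-.06,.05,.045],[-.06,-.05,.045],[.095,0,.01]):print(q,proj(d,o+S@q))
```

```text
2.6 [ 0.34011953  0.18129802 -1.02227266  2.11304971  0.70084547  0.7058435
 -1.19162902] [0.48366233 0.1792931  0.28220197] [[ 0.05107794  0.90446123  0.42348663]
 [ 0.99869393 -0.04574077 -0.02276452]
 [-0.00121902  0.42409629 -0.90561628]]
[-0.085, 0, 0.089] [258.40606868 200.28836414]
[-0.0977, 0, 0.116] [255.89885958 211.61144241]
[-0.06, 0.05, 0.045] [264.95723192 133.73833302]
[-0.06, -0.05, 0.045] [266.18246448 232.77860447]
[0.095, 0, 0.01] [367.79914574 167.11549298]
```

View pics/w1.png

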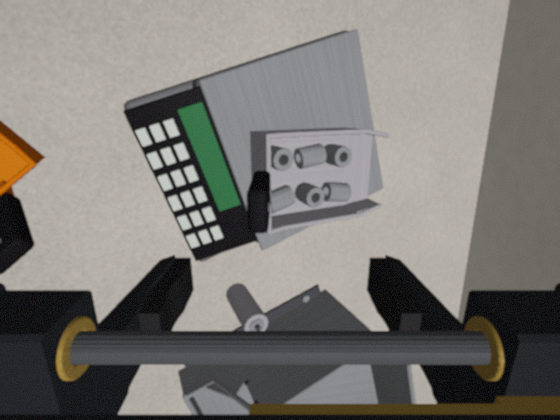

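The wrist view shows the black grip at (259,202) and the pan's rear corners at (267,137) and (270,232), all within 3 px of prediction. I'll go in for the grasp.

Run:
```python
from h import *
S,T=toolR(-3); o=np.array([.602,.175,.08]); g=o+S@[-.085,0,.089]
c=plan(g+T[:,2]*(.019-.06),T,3,-1); plan(g+T[:,2]*.019,T,4,-1,c)
```

```text
[[-1, -0.002, -0.006, 0.025, 0.0, -0.2, 0.1], [-1, -0.001, -0.006, 0.026, 0.1, -0.1, 0.2], [-1, -0.002, -0.006, 0.025, 0.0, -0.2, 0.1]]
[[-1, 0.0, -0.0, 0.015, 0.0, 0.0, 0.0], [-1, 0.0, -0.0, 0.015, 0.0, 0.0, 0.0], [-1, 0.0, -0.0, 0.015, 0.0, 0.0, 0.0], [-1, 0.0, -0.0, 0.015, 0.0, 0.0, 0.0]]
```

Call:
{"op": "step_arm", "data": {"steps": [[-1, -0.002, -0.006, 0.025, 0, -0.2, 0.1], [-1, -0.001, -0.006, 0.026, 0.1, -0.1, 0.2], [-1, -0.002, -0.006, 0.025, 0, -0.2, 0.1], [-1, 0, 0, 0.015, 0, 0, 0], [-1, 0, 0, 0.015, 0, 0, 0], [-1, 0, 0, 0.015, 0, 0, 0], [-1, 0, 0, 0.015, 0, 0, 0], [-1, 0, 0, 0, 0, 0, 0]]}}

```text
clock: 3.65
tcp_pos: [0.5234, 0.1698, 0.1505]
tcp_rot: [[0.063, 0.906, 0.418], [0.998, -0.054, -0.032], [-0.006, 0.42, -0.908]]
force: [-0.1, 0.2, -0.0]
width: 0.999
```

Run:
```python
from h import *
s=get_state();print(np.round(s['q'],3))
snap('wrist','w2');
# FK guess fit
from scipy.optimize import least_squares
Q=[([1.138,.536,-.004,1.538,.003,1.067,-.071],[.2329,-.6062,.2379],None),
([0.88067695,-0.05181582,-0.30254352,2.10119088,-0.07170572,0.89089951,-0.08096919],[0.34452566,-0.25596178,0.32492703],None),
([0.34011953,0.18129802,-1.02227266,2.11304971,0.70084547,0.7058435,-1.19162902],[0.48366233,0.1792931,0.28220197],None),
(s['q'],s['tcp_pos'],s['tcp_rot'])]
Rs=[[[.93346,.35868,-.00067],[.35868,-.93346,.0014],[-.0001,-.0016,-1]],[[0.63619264,0.74815598,0.18847161],[0.76888072,-0.6350275,-0.07458226],[0.0638855,0.19236087,-0.97924253]],[[0.05107794,0.90446123,0.42348663],[0.99869393,-0.04574077,-0.02276452],[-0.00121902,0.42409629,-0.90561628]],s['tcp_rot']]
z=lambda a:Ro.from_euler('z',a).as_matrix(); y=lambda a:Ro.from_euler('y',a).as_matrix()
import itertools
best=[]
for sg in itertools.product([1,-1],repeat=4):
  def fk(q,L):
    p=np.array([0,0,L[0]]);R=z(sg[0]*q[0]+L[4])@y(q[1])@z(sg[1]*q[2]);p=p+R@[L[5],0,L[1]];R=R@y(q[3]);p=p+R@[-L[5],0,0]+R@z(sg[2]*q[4])@[0,0,L[2]];R=R@z(sg[2]*q[4])@y(q[5]);p=p+R@[L[6],0,L[3]];R=R@z(sg[3]*q[6]+L[7]);return p,R
  def f(L): 
    r=[]
    for (q,p,_),RR in zip(Q,Rs):
      a,b=fk(q,L); r+=[*(a-p),*(.3*(b-np.array(RR))).ravel()]
    return r
  for a0,a7 in itertools.product([0,1.57,3.14,-1.57],repeat=2):
    R=least_squares(f,[.35,.45,.45,.25,a0,0,0,a7]);best.append((R.cost,sg,R.x.round(3)))
best.sort(key=lambda b:b[0])
for b in best[:3]:print(b)
```

```text
[ 0.101  0.473 -0.768  2.163  1.229  0.61  -1.658]
(np.float64(0.00026666464318013253), (-1, -1, -1, -1), array([ 0.304,  0.506,  0.45 ,  0.286, -0.071,  0.008,  0.014,  1.503]))
(np.float64(0.00026666464318013297), (-1, -1, -1, -1), array([ 0.304,  0.506,  0.45 ,  0.286, -0.071,  0.008,  0.014,  1.503]))
(np.float64(0.00026666464318013383), (-1, -1, -1, -1), array([ 0.304,  0.506,  0.45 ,  0.286, -0.071,  0.008,  0.014,  1.503]))
```

View pics/w2.png

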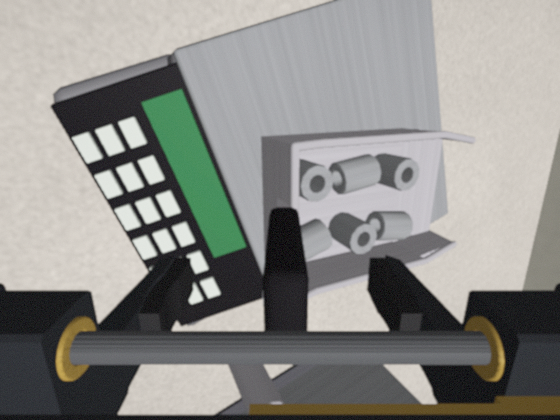

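The grip (285,270) sits midway between the fingers (about 190 and 370). The TCP is 9 mm short in y, so I'll correct that and close.

Call:
{"op": "step_arm", "data": {"steps": [[-1, 0.005, 0, 0, 0, 0, 0], [-1, 0.004, 0, 0, 0, 0.3, 0], [-1, 0, 0, 0, 0, 0, 0], [1, 0, 0, 0, 0, 0, 0], [1, 0, 0, 0, 0, 0, 0], [1, 0, 0, 0, 0, 0, 0], [1, 0, 0, 0, 0, 0, 0], [1, 0, 0, 0, 0, 0, 0]]}}

```text
clock: 4.7
tcp_pos: [0.5245, 0.1794, 0.1514]
tcp_rot: [[0.06, 0.905, 0.421], [0.998, -0.054, -0.026], [-0.001, 0.421, -0.907]]
force: [0.2, 0.9, -1.0]
width: 0.456
```

Run:
```python
from h import *
s=get_state();print(np.round(s['q'],3),s['tcp_pos'],s['tcp_rot'],s['width'],s['force'])
```

```text
[ 0.087  0.479 -0.772  2.154  1.23   0.616 -1.669] [0.52452345 0.17940459 0.15141788] [[ 5.98718487e-02  9.05238479e-01  4.20664542e-01]
 [ 9.98205619e-01 -5.38944520e-02 -2.60946263e-02]
 [-9.50374797e-04  4.21472044e-01 -9.06840897e-01]] 0.45568170461022905 [ 0.19714327  0.9232943  -1.04718522]
```

Call:
{"op": "step_arm", "data": {"steps": [[1, 0, 0, 0, 0, 0, 0], [1, 0, 0, 0, 0, 0, 0], [1, 0, 0, 0, 0, 0, 0], [1, 0, 0, 0, 0, 0, 0], [1, 0, 0, 0, 0, 0, 0], [1, 0, 0, 0, 0, 0, 0], [1, 0, 0, 0, 0, 0, 0], [1, 0, 0, 0, 0, 0, 0]]}}

```text
clock: 5.7
tcp_pos: [0.5252, 0.1795, 0.1519]
tcp_rot: [[0.06, 0.905, 0.422], [0.998, -0.054, -0.026], [-0.001, 0.423, -0.906]]
force: [3.1, 0.3, 5.5]
width: 0.177
```

```bash
cat > k.py <<'E'
from h import *
from scipy.optimize import least_squares
z=lambda a:Ro.from_euler('z',a).as_matrix(); y=lambda a:Ro.from_euler('y',a).as_matrix()
lo=np.array([-2.7,-.37,-1.27,.24,-1.31,.19,-2.76]);hi=np.array([2.7,2.16,1.26,2.4,4.45,1.91,2.76])
def fk(q,L):
    R=z(-q[0]+L[0])@y(q[1])@z(-q[2]);p=np.array([0,0,L[2]])+R@L[3:6]
    R=R@y(q[3]);R=R@z(-q[4]);p=p+R@L[6:9];R=R@y(q[5]);p=p+R@L[9:12];return p,R@z(-q[6]+L[1])
E
python3 - <<'E'
from k import *
s=get_state();print(s['clock'],s['width'],s['force'])
Q=[[1.138,.536,-.004,1.538,.003,1.067,-.071],
[0.88067695,-0.05181582,-0.30254352,2.10119088,-0.07170572,0.89089951,-0.08096919],
[0.34011953,0.18129802,-1.02227266,2.11304971,0.70084547,0.7058435,-1.19162902],s['q']]
P=[[.233,-.607,.239],[0.34452566,-0.25596178,0.32492703],[0.48366233,0.1792931,0.28220197],s['tcp_pos']]
Rs=[[[.93346,.35868,-.00067],[.35868,-.93346,.0014],[-.0001,-.0016,-1]],[[0.63619264,0.74815598,0.18847161],[0.76888072,-0.6350275,-0.07458226],[0.0638855,0.19236087,-0.97924253]],[[0.05107794,0.90446123,0.42348663],[0.99869393,-0.04574077,-0.02276452],[-0.00121902,0.42409629,-0.90561628]],s['tcp_rot']]
def f(L):
    r=[]
    for q,p,RR in zip(Q,P,Rs):
        a,b=fk(q,L);r+=[*(a-p),*(.3*(b-np.array(RR))).ravel()]
    return np.r_[r,.01*(L[[3,4,6,7,9,10]])]
X=least_squares(f,[-.071,1.5,.304,0,0,.5,0,0,.45,0,0,.286]);L=X.x;print(X.cost,L.round(3));print(np.array(f(L)).reshape(-1,6).round(4))
np.save('L.npy',L)
E
```

```text
5.7 0.17680871583269997 [3.13697211 0.29251224 5.4815707 ]
5.491236023893101e-06 [-0.004  1.567  0.315  0.019 -0.027  0.485  0.042 -0.007  0.487  0.021
 -0.007  0.212]
[[ 0.001   0.0003 -0.0002  0.     -0.0001  0.0001]
 [-0.0001 -0.     -0.0007 -0.0001  0.0007  0.    ]
 [-0.0011 -0.0004  0.0008  0.0001 -0.     -0.0001]
 [-0.     -0.     -0.0002 -0.0002  0.0001 -0.    ]
 [ 0.0009  0.0001 -0.0018  0.0001  0.     -0.    ]
 [-0.      0.0001 -0.0005 -0.0005 -0.     -0.    ]
 [-0.0004  0.0001  0.0012  0.0001  0.     -0.    ]
 [-0.      0.0001 -0.0005 -0.0005 -0.      0.    ]
 [ 0.0002 -0.0003  0.0004 -0.0001  0.0002 -0.0001]]
```

Gripped, at a width of 15.6 mm for a 16 mm bar. Next I'll check which pouring heading the joints allow.

```bash
cat >> k.py <<'E'
try: L=np.load('L.npy')
except Exception: pass
def err(q,p,R):
    a,b=fk(q,L); return np.r_[a-p,.3*Ro.from_matrix(R.T@b).as_rotvec()]
def ik(q0,p,R,w=.003):
    r=least_squares(lambda q:np.r_[err(q,p,R),w*(q-q0)],np.clip(q0,lo+.03,hi-.03),bounds=(lo+.02,hi-.02)); return r.x,np.linalg.norm(err(r.x,p,R))
def track(q,p0,R0,p1,R1,n=15):
    rv=Ro.from_matrix(R0.T@R1).as_rotvec();e=0
    for i in range(1,n+1):
        q,er=ik(q,p0+(p1-p0)*i/n,R0@Ro.from_rotvec(rv*i/n).as_matrix());e=max(e,er)
    return q,e
E
cat > a.py <<'E'
from k import *
s=get_state();q0=np.array(s['q']);p0=np.array(s['tcp_pos']);R0=np.array(s['tcp_rot'])
S0,_=toolR(-3); o=np.array([.602,.175,.08])
T_R=S0.T@R0; T_p=S0.T@(p0-o)   # tool in scoop frame
lipS=np.array([.095,0,.01]); hop=np.array([.584,-.184,0])
def tool_at_lip(lip,yaw,tip):
    S,_=toolR(yaw,tip); oo=lip-S@lipS; return oo+S@T_p,S@T_R
def tool_at(o,yaw,tip=0):
    S,_=toolR(yaw,tip); return o+S@T_p,S@T_R
E
python3 - <<'E'
from a import *
for yaw in(13,0,-20,-40,-60,-77,40,60):
    h=np.r_[np.cos(np.radians(yaw)),np.sin(np.radians(yaw)),0]
    hx=Ro.from_euler('z',13,degrees=True).apply([.04,0,0]); lip=hop+hx-.02*h+[0,0,.17]
    pl=p0+[0,0,.14]; qa,ea=track(q0,p0,R0,pl,R0,5)
    p1,R1=tool_at_lip(lip,yaw,0); qb,eb=track(qa,pl,R0,p1,R1)
    out=[]
    q=qb;e=0;pr=None
    for t in range(5,86,5):
        p,R=tool_at_lip(lip,yaw,t); q,er=ik(q,p,R)
        if er>.004: break
        ok=t; qok=q
    print(yaw,'lift',round(ea,4),'move',round(eb,4),'tip ok',ok,qok.round(2)); ok=0
E
```

```text
13 lift 0.0 move 0.0 tip ok 65 [0.12 0.63 0.02 1.27 0.24 1.89 0.36]
0 lift 0.0 move 0.0 tip ok 60 [ 0.55  0.62 -0.57  1.34  0.32  1.89 -0.04]
-20 lift 0.0 move 0.0 tip ok 60 [ 0.7   0.68 -0.77  1.32  0.23  1.89 -0.43]
-40 lift 0.0 move 0.0 tip ok 65 [ 0.72  0.73 -0.74  1.25  0.04  1.89 -0.72]
-60 lift 0.0 move 0.0 tip ok 75 [ 0.85  0.85 -0.87  1.16 -0.11  1.88 -1.04]
-77 lift 0.0 move 0.0 tip ok 85 [ 0.99  0.93 -0.93  1.17 -0.26  1.78 -1.21]
40 lift 0.0 move 0.0 tip ok 85 [-0.36  0.9   0.64  1.15  0.32  1.89  0.93]
60 lift 0.0 move 0.0 tip ok 85 [ 0.12  0.68 -0.33  1.39  0.95  1.89  0.74]
```

```bash
cat >> a.py <<'E'
np.savez('T.npz',R=T_R,p=T_p)
E
python3 - <<'E'
from a import *
c=plan(p0+[0,0,.14],R0,6,1)
hR=Ro.from_euler('z',13,degrees=True)
p1,R1=tool_at_lip(hop+hR.apply([.04,.025,.205]),-77,0)
print(p1); plan(p1,R1,14,1,c)
E
sed -i '/^np.savez/d; s/^T_R=.*/_t=np.load("T.npz");T_R,T_p=_t["R"],_t["p"]/' a.py
```

```text
[[1, -0.0, 0.01, -0.021, 0.0, 0.0, 0.0], [1, -0.0, 0.01, -0.021, 0.0, 0.0, 0.0], [1, -0.0, 0.01, -0.021, 0.0, 0.0, 0.0], [1, -0.0, 0.009, -0.022, 0.0, 0.0, 0.0], [1, -0.0, 0.01, -0.021, 0.0, 0.0, 0.0], [1, -0.0, 0.01, -0.021, 0.0, 0.0, 0.0]]
[0.57914453 0.01702122 0.26691907]
[[1, -0.011, 0.003, 0.004, 0.0, -2.2, 4.8], [1, -0.011, 0.005, 0.004, 0.0, -2.3, 4.8], [1, -0.011, 0.005, 0.004, 0.0, -2.2, 4.8], [1, -0.009, 0.006, 0.005, 0.0, -2.2, 4.8], [1, -0.009, 0.007, 0.005, 0.0, -2.3, 4.8], [1, -0.008, 0.007, 0.005, 0.0, -2.2, 4.7], [1, -0.008, 0.009, 0.006, 0.0, -2.2, 4.8], [1, -0.006, 0.008, 0.006, 0.0, -2.3, 4.8], [1, -0.005, 0.009, 0.007, 0.0, -2.2, 4.8], [1, -0.005, 0.01, 0.006, 0.0, -2.2, 4.8], [1, -0.003, 0.01, 0.007, 0.0, -2.3, 4.8], [1, -0.002, 0.01, 0.006, 0.0, -2.2, 4.8], [1, -0.001, 0.01, 0.007, 0.0, -2.3, 4.8], [1, 0.0, 0.011, 0.007, 0.0, -2.2, 4.8]]
```

Call:
{"op": "step_arm", "data": {"steps": [[1, 0, 0.003, -0.007, 0, 0, 0], [1, 0, 0.008, -0.017, 0, 0, 0], [1, 0, 0.01, -0.021, 0, 0, 0], [1, 0, 0.01, -0.021, 0, 0, 0], [1, 0, 0.01, -0.021, 0, 0, 0], [1, 0, 0.01, -0.022, 0, 0, 0], [1, 0, 0.008, -0.018, 0, 0, 0], [1, 0, 0, 0, 0, 0, 0]]}}

```text
clock: 6.7
tcp_pos: [0.5232, 0.1795, 0.291]
tcp_rot: [[0.06, 0.906, 0.419], [0.998, -0.054, -0.026], [-0.001, 0.42, -0.908]]
force: [-0.3, 0.2, -5.0]
width: 0.179
```

Run:
```python
from a import *
print(s['clock'],s['width'],s['force'],p0,q0.round(2))
hR=Ro.from_euler('z',13,degrees=True)
p1,R1=tool_at_lip(hop+hR.apply([.04,.025,.205]),-77,0)
print(p1); plan(p1,R1,14,1)
d=snap('scene','sc1')
i=d['image'][100:290,150:400,::-1]; cv2.imwrite('pics/c3.png',cv2.resize(i,None,fx=3,fy=3))
```

```text
6.7 0.17946497864621408 [-0.29504978  0.21100073 -5.0492571 ] [0.52321819 0.17946866 0.29096388] [ 0.33  0.26 -1.    2.02  0.74  0.76 -1.17]
[0.57914453 0.01702122 0.26691907]
[[1, -0.011, 0.004, 0.004, -0.0, -2.2, 4.8], [1, -0.011, 0.004, 0.004, -0.0, -2.3, 4.8], [1, -0.011, 0.005, 0.004, -0.0, -2.2, 4.8], [1, -0.009, 0.007, 0.005, -0.0, -2.2, 4.8], [1, -0.009, 0.006, 0.005, -0.0, -2.2, 4.8], [1, -0.008, 0.008, 0.005, -0.0, -2.2, 4.8], [1, -0.007, 0.008, 0.006, -0.0, -2.3, 4.8], [1, -0.006, 0.009, 0.006, -0.0, -2.2, 4.8], [1, -0.006, 0.01, 0.006, -0.1, -2.2, 4.7], [1, -0.004, 0.009, 0.007, 0.0, -2.2, 4.8], [1, -0.003, 0.01, 0.006, 0.0, -2.3, 4.8], [1, -0.002, 0.011, 0.007, 0.0, -2.2, 4.8], [1, -0.001, 0.01, 0.007, 0.0, -2.2, 4.8], [1, 0.0, 0.01, 0.006, 0.0, -2.3, 4.8]]
```

View pics/c3.png

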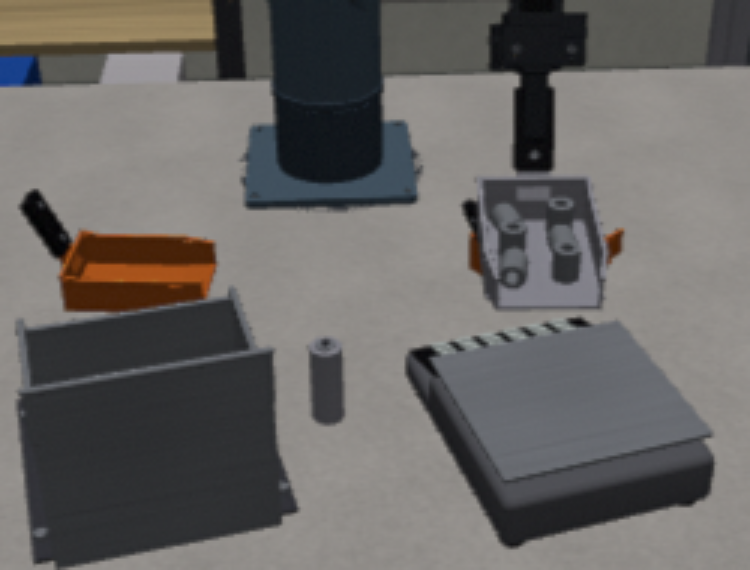

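The scoop (540,240 in the crop) is lifted, about level, with six sleeves in it, and the platter is clear. I'll carry it to the hopper.

Call:
{"op": "step_arm", "data": {"steps": [[1, -0.011, 0.004, 0.004, 0, -2.2, 4.8], [1, -0.011, 0.004, 0.004, 0, -2.3, 4.8], [1, -0.011, 0.005, 0.004, 0, -2.2, 4.8], [1, -0.009, 0.007, 0.005, 0, -2.2, 4.8], [1, -0.009, 0.006, 0.005, 0, -2.2, 4.8], [1, -0.008, 0.008, 0.005, 0, -2.2, 4.8], [1, -0.007, 0.008, 0.006, 0, -2.3, 4.8], [1, -0.006, 0.009, 0.006, 0, -2.2, 4.8], [1, -0.006, 0.01, 0.006, -0.1, -2.2, 4.7], [1, -0.004, 0.009, 0.007, 0, -2.2, 4.8]]}}

```text
clock: 8.0
tcp_pos: [0.5631, 0.0635, 0.2715]
tcp_rot: [[0.833, 0.503, 0.232], [0.554, -0.755, -0.352], [-0.002, 0.421, -0.907]]
force: [-0.3, -0.4, -5.3]
width: 0.178
```

Run:
```python
from a import *
print(s['clock'],s['width'],s['force'],p0,q0.round(2)); S=R0@T_R.T; print(S.round(2))
hR=Ro.from_euler('z',13,degrees=True)
p1,R1=tool_at_lip(hop+hR.apply([.04,.025,.205]),-77,0)
plan(p1,R1,5,1)
```

```text
8.0 0.17812207373256564 [-0.28689604 -0.37295673 -5.29847072] [0.56307602 0.06350609 0.27150294] [ 0.14  0.4  -0.72  1.85  0.79  1.12 -1.94]
[[ 0.56  0.83  0.  ]
 [-0.83  0.56 -0.  ]
 [-0.   -0.    1.  ]]
[[1, -0.002, 0.008, 0.005, -0.0, -1.8, 3.8], [1, -0.002, 0.009, 0.005, -0.0, -1.7, 3.9], [1, -0.001, 0.008, 0.005, -0.0, -1.8, 3.8], [1, -0.001, 0.009, 0.005, -0.0, -1.8, 3.8], [1, 0.001, 0.008, 0.005, -0.0, -1.7, 3.8]]
```

Call:
{"op": "step_arm", "data": {"steps": [[1, -0.002, 0.008, 0.005, 0, -1.8, 3.8], [1, -0.002, 0.009, 0.005, 0, -1.7, 3.9], [1, -0.001, 0.008, 0.005, 0, -1.8, 3.8], [1, -0.001, 0.009, 0.005, 0, -1.8, 3.8], [1, 0.001, 0.008, 0.005, 0, -1.7, 3.8], [1, 0, 0, 0, 0, 0, 0]]}}

```text
clock: 8.75
tcp_pos: [0.5801, 0.017, 0.2668]
tcp_rot: [[0.975, 0.2, 0.093], [0.22, -0.884, -0.412], [-0.0, 0.422, -0.907]]
force: [-0.1, -0.0, -5.5]
width: 0.179
```

```bash
cat > tip.py <<'E'
from a import *
import sys
print(s['clock'],s['width'],s['force'],p0,q0.round(2)); S=R0@T_R.T; o=p0-S@T_p; l=o+S@lipS
hR=Ro.from_euler('z',13,degrees=True)
tip=np.degrees(np.arccos(S[2,2])); print('lip in hopper',hR.inv().apply(l-hop).round(3),'tip',tip,'yaw',np.degrees(np.arctan2(-S[0,1],S[1,1])))
q=q0; A=(p0,R0); n=int(sys.argv[1]); tgt=float(sys.argv[2]); z1=float(sys.argv[3]); z0=l[2]; out=[]; cp,cR=p0,R0
for i in range(1,n+1):
    t=tip+(tgt-tip)*i/n; p,R=tool_at_lip(hop+hR.apply([.04,.025,z0+(z1-z0)*i/n]),-77,t)
    d=(cR.T@(p-cp)).round(3);w=np.degrees(Ro.from_matrix(cR.T@R).as_rotvec()).round(1)
    out.append([1,*d.tolist(),*w.tolist()]);cp=cp+cR@d;cR=cR@Ro.from_rotvec(w,degrees=True).as_matrix()
    q,e=ik(q,p,R); 
    if i%3==0:print(round(t),q.round(2),round(e,4))
print(out)
E
python3 tip.py 20 75 .16
python3 - <<'E'
from h import *
d=snap('scene','sc2')
i=d['image'][80:290,120:400,::-1]; cv2.imwrite('pics/c4.png',cv2.resize(i,None,fx=2.8,fy=2.8))
E
```

```text
8.75 0.17932122255041572 [-0.12562589 -0.00726815 -5.49762677] [0.58010434 0.01698744 0.26680167] [ 0.12  0.48 -0.63  1.73  0.74  1.24 -2.15]
lip in hopper [0.041 0.025 0.205] tip 0.03116190485055418 yaw -76.83829286843623
11 [ 0.34  0.39 -0.66  1.74  0.52  1.16 -1.87] 0.0
23 [ 0.49  0.39 -0.71  1.67  0.32  1.18 -1.66] 0.0
34 [ 0.63  0.43 -0.75  1.6   0.15  1.25 -1.47] 0.0
45 [ 0.74  0.5  -0.78  1.52  0.01  1.35 -1.34] 0.0
56 [ 0.83  0.59 -0.8   1.43 -0.1   1.46 -1.25] 0.0
68 [ 0.89  0.71 -0.82  1.34 -0.19  1.57 -1.19] 0.0
[[1, -0.001, 0.008, -0.006, 3.8, -0.1, 0.1], [1, 0.0, 0.007, -0.006, 3.7, -0.0, 0.0], [1, 0.0, 0.008, -0.006, 3.7, -0.0, 0.0], [1, 0.0, 0.009, -0.007, 3.8, -0.1, -0.0], [1, 0.0, 0.008, -0.005, 3.7, 0.0, -0.0], [1, 0.0, 0.008, -0.006, 3.8, -0.0, -0.0], [1, 0.0, 0.009, -0.006, 3.7, -0.1, -0.1], [1, 0.0, 0.009, -0.006, 3.8, 0.0, 0.0], [1, 0.0, 0.009, -0.006, 3.7, 0.0, 0.0], [1, 0.0, 0.009, -0.006, 3.8, -0.0, -0.0], [1, 0.0, 0.009, -0.006, 3.7, -0.0, -0.0], [1, 0.0, 0.009, -0.006, 3.8, -0.1, -0.0], [1, 0.0, 0.009, -0.006, 3.7, 0.0, -0.0], [1, 0.001, 0.01, -0.007, 3.8, -0.0, -0.1], [1, -0.0, 0.01, -0.006, 3.7, -0.0, 0.0], [1, -0.0, 0.01, -0.006, 3.8, -0.1, 0.0], [1, -0.0, 0.01, -0.006, 3.7, 0.0, -0.0], [1, -0.0, 0.01, -0.007, 3.8, -0.0, -0.0], [1, -0.0, 0.01, -0.006, 3.7, -0.0, -0.0], [1, -0.0, 0.01, -0.007, 3.8, -0.1, -0.0]]
```

View pics/c4.png

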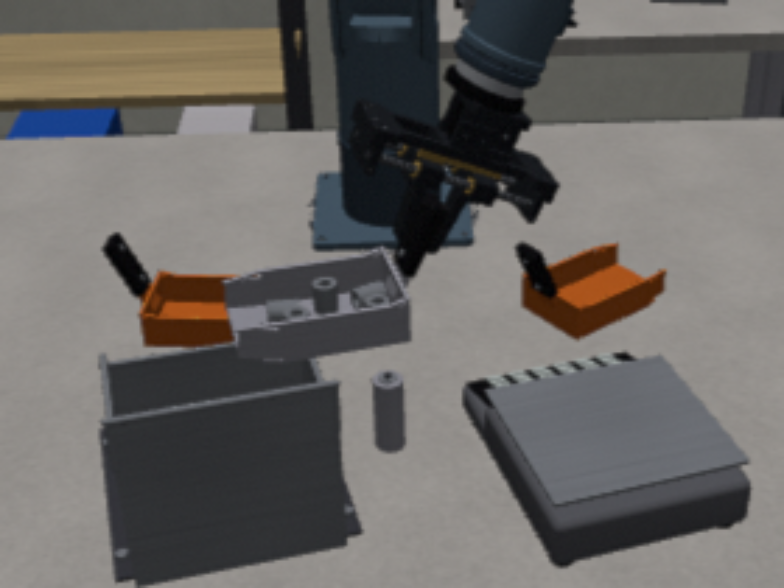

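The scoop lip (235,320) is over the mouth, level and clear of the walls. I'll tip it about the lip.

Call:
{"op": "step_arm", "data": {"steps": [[1, -0.001, 0.008, -0.006, 3.8, -0.1, 0.1], [1, 0, 0.007, -0.006, 3.7, 0, 0], [1, 0, 0.008, -0.006, 3.7, 0, 0], [1, 0, 0.009, -0.007, 3.8, -0.1, 0], [1, 0, 0.008, -0.005, 3.7, 0, 0], [1, 0, 0.008, -0.006, 3.8, 0, 0], [1, 0, 0.009, -0.006, 3.7, -0.1, -0.1], [1, 0, 0.009, -0.006, 3.8, 0, 0]]}}

```text
clock: 9.8
tcp_pos: [0.5907, -0.0354, 0.328]
tcp_rot: [[0.975, 0.221, -0.022], [0.222, -0.971, 0.085], [-0.003, -0.088, -0.996]]
force: [0.5, -0.9, -4.5]
width: 0.177
```

```bash
python3 tip.py 16 76 .155
```

```text
9.8 0.1766423387931886 [ 0.47624933 -0.94323844 -4.45661082] [ 0.59072397 -0.03541915  0.32795171] [ 0.57  0.48 -0.76  1.54  0.25  1.27 -1.56]
lip in hopper [0.04  0.025 0.188] tip 30.05344782637064 yaw -76.79522546998056
39 [ 0.71  0.47 -0.8   1.56  0.1   1.29 -1.42] 0.0
47 [ 0.79  0.53 -0.82  1.5   0.    1.37 -1.33] 0.0
56 [ 0.85  0.6  -0.84  1.43 -0.08  1.45 -1.27] 0.0
65 [ 0.89  0.69 -0.85  1.37 -0.14  1.54 -1.22] 0.0
73 [ 0.93  0.78 -0.86  1.29 -0.2   1.63 -1.19] 0.0
[[1, 0.001, 0.007, -0.004, 2.9, -0.1, 0.2], [1, -0.0, 0.007, -0.005, 2.8, 0.0, -0.0], [1, -0.0, 0.007, -0.004, 2.9, -0.0, -0.0], [1, -0.0, 0.007, -0.004, 2.9, -0.0, -0.0], [1, -0.0, 0.007, -0.005, 2.9, -0.1, -0.0], [1, -0.0, 0.008, -0.004, 2.8, 0.0, -0.1], [1, -0.0, 0.007, -0.004, 2.9, 0.0, 0.0], [1, -0.0, 0.008, -0.005, 2.9, -0.0, 0.0], [1, -0.0, 0.007, -0.004, 2.8, -0.0, 0.0], [1, -0.0, 0.008, -0.005, 2.9, -0.0, 0.0], [1, -0.0, 0.008, -0.004, 2.9, -0.1, -0.0], [1, -0.0, 0.008, -0.005, 2.9, 0.0, -0.0], [1, -0.0, 0.007, -0.005, 2.8, -0.0, -0.0], [1, -0.0, 0.008, -0.005, 2.9, -0.0, -0.0], [1, -0.0, 0.009, -0.005, 2.9, -0.0, -0.1], [1, 0.0, 0.008, -0.004, 2.8, -0.1, 0.0]]
```

Call:
{"op": "step_arm", "data": {"steps": [[1, 0.001, 0.007, -0.004, 2.9, -0.1, 0.2], [1, 0, 0.007, -0.005, 2.8, 0, 0], [1, 0, 0.007, -0.004, 2.9, 0, 0], [1, 0, 0.007, -0.004, 2.9, 0, 0], [1, 0, 0.007, -0.005, 2.9, -0.1, 0], [1, 0, 0.008, -0.004, 2.8, 0, -0.1], [1, 0, 0.007, -0.004, 2.9, 0, 0], [1, 0, 0.008, -0.005, 2.9, 0, 0]]}}

```text
clock: 10.8
tcp_pos: [0.6069, -0.0992, 0.347]
tcp_rot: [[0.976, 0.191, -0.107], [0.219, -0.861, 0.46], [-0.005, -0.472, -0.882]]
force: [-0.5, 0.1, -3.2]
width: 0.177
```

Call:
{"op": "step_arm", "data": {"steps": [[1, 0, 0.007, -0.004, 2.8, 0, 0], [1, 0, 0.008, -0.005, 2.9, 0, 0], [1, 0, 0.008, -0.004, 2.9, -0.1, 0], [1, 0, 0.008, -0.005, 2.9, 0, 0], [1, 0, 0.007, -0.005, 2.8, 0, 0], [1, 0, 0.008, -0.005, 2.9, 0, 0], [1, 0, 0.009, -0.005, 2.9, 0, -0.1], [1, 0, 0.008, -0.004, 2.8, -0.1, 0], [1, 0, 0, 0, 0, 0, 0], [1, 0, 0, 0, 0, 0, 0]]}}

```text
clock: 12.05
tcp_pos: [0.6225, -0.1681, 0.3374]
tcp_rot: [[0.975, 0.136, -0.176], [0.223, -0.616, 0.756], [-0.006, -0.776, -0.631]]
force: [-0.5, -0.7, -3.0]
width: 0.179
```

```bash
python3 tip.py 3 80 .16
python3 - <<'E'
from h import *
a=snap('scene','sc3')['image'][80:290,120:300,::-1];b=snap('top','top3')['image'][110:250,260:400,::-1]
cv2.imwrite('pics/c5.png',np.hstack([cv2.resize(a,(386,450)),cv2.resize(b,(414,450))]))
E
```

```text
12.05 0.17946287680596568 [-0.47894416 -0.74907571 -3.04464966] [ 0.62246304 -0.16808218  0.33737579] [ 0.86  0.96 -0.84  1.03 -0.15  1.75 -1.19]
lip in hopper [0.041 0.025 0.156] tip 75.89793591655257 yaw -77.06776278746835
80 [ 0.96  0.86 -0.88  1.23 -0.24  1.71 -1.19] 0.0
[[1, -0.001, 0.002, -0.004, 1.4, -0.1, 0.0], [1, 0.0, 0.002, -0.004, 1.3, -0.0, 0.0], [1, 0.0, 0.002, -0.004, 1.4, -0.0, 0.0]]
```

View pics/c5.png

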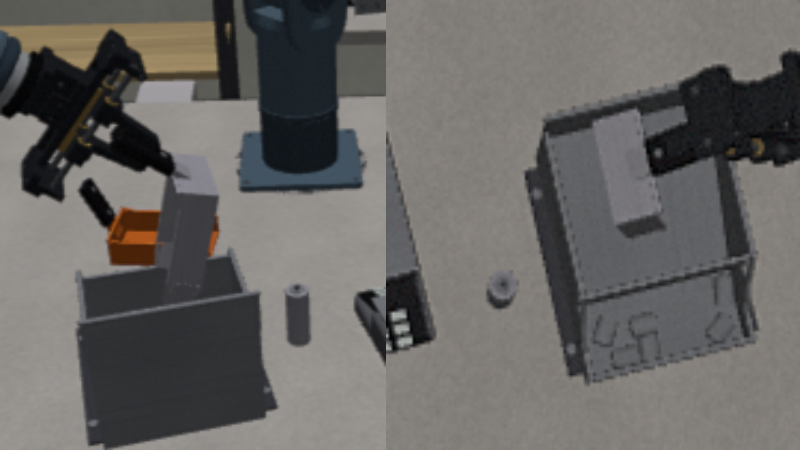

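Force shows about 2.2 N less than before, which is six sleeves. The top view shows sleeves in the pick tray around (607–722, 290–355), and the cell is still at (502,288). I'll tip back.

```bash
python3 tip.py 14 0 .21 | tail -1
```

```text
[[1, -0.001, -0.014, 0.01, -5.4, -0.1, 0.1], [1, 0.0, -0.015, 0.01, -5.4, 0.1, 0.0], [1, 0.0, -0.014, 0.01, -5.5, -0.0, 0.0], [1, 0.0, -0.014, 0.01, -5.4, 0.0, 0.1], [1, 0.0, -0.013, 0.009, -5.4, 0.1, -0.0], [1, 0.0, -0.013, 0.01, -5.4, -0.0, -0.0], [1, 0.0, -0.013, 0.009, -5.4, 0.0, 0.0], [1, 0.0, -0.013, 0.009, -5.4, 0.1, 0.0], [1, -0.0, -0.012, 0.009, -5.5, 0.0, 0.1], [1, -0.0, -0.011, 0.009, -5.4, 0.0, -0.0], [1, -0.0, -0.012, 0.009, -5.4, 0.1, 0.0], [1, -0.0, -0.011, 0.009, -5.4, 0.0, 0.0], [1, -0.0, -0.01, 0.009, -5.4, 0.0, 0.0], [1, -0.0, -0.01, 0.009, -5.5, 0.1, 0.1]]
```

Call:
{"op": "step_arm", "data": {"steps": [[1, -0.001, -0.014, 0.01, -5.4, -0.1, 0.1], [1, 0, -0.015, 0.01, -5.4, 0.1, 0], [1, 0, -0.014, 0.01, -5.5, 0, 0], [1, 0, -0.014, 0.01, -5.4, 0, 0.1], [1, 0, -0.013, 0.009, -5.4, 0.1, 0], [1, 0, -0.013, 0.01, -5.4, 0, 0], [1, 0, -0.013, 0.009, -5.4, 0, 0]]}}

```text
clock: 13.02
tcp_pos: [0.5953, -0.0545, 0.3375]
tcp_rot: [[0.975, 0.214, -0.054], [0.22, -0.951, 0.215], [-0.006, -0.222, -0.975]]
force: [-0.5, -0.1, -2.8]
width: 0.18
```

Call:
{"op": "step_arm", "data": {"steps": [[1, 0, -0.013, 0.009, -5.4, 0.1, 0], [1, 0, -0.012, 0.009, -5.5, 0, 0.1], [1, 0, -0.011, 0.009, -5.4, 0, 0], [1, 0, -0.012, 0.009, -5.4, 0.1, 0], [1, 0, -0.011, 0.009, -5.4, 0, 0], [1, 0, -0.01, 0.009, -5.4, 0, 0], [1, 0, -0.01, 0.009, -5.5, 0.1, 0.1]]}}

```text
clock: 13.9
tcp_pos: [0.5788, 0.0178, 0.272]
tcp_rot: [[0.976, 0.197, 0.092], [0.217, -0.884, -0.414], [0.0, 0.424, -0.906]]
force: [0.2, 0.3, -2.9]
width: 0.179
```

```bash
cat > back.py <<'E'
from a import *
import sys
z,n=float(sys.argv[1]),int(sys.argv[2])
S=R0@T_R.T; o=p0-S@T_p
print(s['clock'],s['width'],s['force'],p0,q0.round(2),'o',o.round(4),'tip',np.degrees(np.arccos(S[2,2])),'yaw',np.degrees(np.arctan2(S[1,0],S[0,0])))
p1,R1=tool_at(np.array([.617,.204,z]),15); print(track(q0,p0,R0,p1,R1)); plan(p1,R1,n,1)
E
python3 back.py .2 20
```

```text
13.9 0.17888021720387662 [ 0.20763251  0.31681248 -2.92432623] [0.57876038 0.01781663 0.27198269] [ 0.11  0.47 -0.61  1.73  0.73  1.25 -2.14] o [ 0.5957 -0.0574  0.2002] tip 0.10726269554309542 yaw -77.0107326058767
(array([ 0.40714738,  0.31523671, -1.02412619,  2.00706566,  0.68189136,
        0.63760239, -0.77283642]), np.float64(1.3242877278908248e-05))
[[1, 0.0, -0.008, -0.004, 0.0, 1.9, -4.2], [1, 0.001, -0.007, -0.003, 0.0, 2.0, -4.1], [1, 0.001, -0.008, -0.004, 0.0, 1.9, -4.2], [1, 0.002, -0.008, -0.003, 0.0, 2.0, -4.2], [1, 0.003, -0.007, -0.004, 0.0, 1.9, -4.1], [1, 0.003, -0.007, -0.003, 0.0, 2.0, -4.2], [1, 0.004, -0.007, -0.003, 0.0, 1.9, -4.2], [1, 0.005, -0.006, -0.003, 0.0, 2.0, -4.2], [1, 0.005, -0.006, -0.003, 0.0, 1.9, -4.1], [1, 0.006, -0.006, -0.003, 0.0, 2.0, -4.2], [1, 0.006, -0.006, -0.002, 0.0, 1.9, -4.2], [1, 0.007, -0.004, -0.003, 0.0, 2.0, -4.1], [1, 0.007, -0.005, -0.002, 0.0, 1.9, -4.2], [1, 0.007, -0.004, -0.001, 0.0, 1.9, -4.2], [1, 0.008, -0.003, -0.002, 0.0, 2.0, -4.1], [1, 0.008, -0.003, -0.001, 0.0, 1.9, -4.2], [1, 0.008, -0.002, -0.001, 0.0, 2.0, -4.2], [1, 0.008, -0.001, -0.001, 0.0, 1.9, -4.1], [1, 0.009, -0.001, -0.001, 0.0, 2.0, -4.2], [1, 0.008, -0.001, 0.0, 0.0, 1.9, -4.2]]
```

Call:
{"op": "step_arm", "data": {"steps": [[1, 0, -0.008, -0.004, 0, 1.9, -4.2], [1, 0.001, -0.007, -0.003, 0, 2, -4.1], [1, 0.001, -0.008, -0.004, 0, 1.9, -4.2], [1, 0.002, -0.008, -0.003, 0, 2, -4.2], [1, 0.003, -0.007, -0.004, 0, 1.9, -4.1], [1, 0.003, -0.007, -0.003, 0, 2, -4.2], [1, 0.004, -0.007, -0.003, 0, 1.9, -4.2], [1, 0.005, -0.006, -0.003, 0, 2, -4.2], [1, 0.005, -0.006, -0.003, 0, 1.9, -4.1], [1, 0.006, -0.006, -0.003, 0, 2, -4.2]]}}

```text
clock: 15.15
tcp_pos: [0.5604, 0.1007, 0.2721]
tcp_rot: [[0.519, 0.775, 0.36], [0.855, -0.471, -0.219], [0.0, 0.421, -0.907]]
force: [0.3, -0.1, -2.9]
width: 0.178
```

Call:
{"op": "step_arm", "data": {"steps": [[1, 0.006, -0.006, -0.002, 0, 1.9, -4.2], [1, 0.007, -0.004, -0.003, 0, 2, -4.1], [1, 0.007, -0.005, -0.002, 0, 1.9, -4.2], [1, 0.007, -0.004, -0.001, 0, 1.9, -4.2], [1, 0.008, -0.003, -0.002, 0, 2, -4.1], [1, 0.008, -0.003, -0.001, 0, 1.9, -4.2], [1, 0.008, -0.002, -0.001, 0, 2, -4.2], [1, 0.008, -0.001, -0.001, 0, 1.9, -4.1], [1, 0.009, -0.001, -0.001, 0, 2, -4.2], [1, 0.008, -0.001, 0, 0, 1.9, -4.2]]}}

```text
clock: 16.4
tcp_pos: [0.5416, 0.1831, 0.272]
tcp_rot: [[-0.254, 0.877, 0.408], [0.967, 0.231, 0.106], [-0.001, 0.421, -0.907]]
force: [-0.1, 0.1, -3.2]
width: 0.18
```

```bash
python3 back.py .10 6
python3 - <<'E'
from h import *
b=snap('top','top4')['image'][125:240,190:400,::-1]
cv2.imwrite('pics/c6.png',cv2.resize(b,None,fx=3.8,fy=3.8,interpolation=cv2.INTER_CUBIC))
E
```

```text
16.4 0.17977899123321064 [-0.11747246  0.12589405 -3.24737609] [0.54164531 0.18314998 0.27195834] [ 0.47  0.33 -1.07  2.03  0.72  0.63 -0.79] o [0.616  0.2027 0.1999] tip 0.10559720855970253 yaw 15.131525713207585
(array([ 0.20225965,  0.46203886, -0.83154736,  2.10622852,  1.07941058,
        0.5005898 , -1.16665096]), np.float64(7.525579794638003e-06))
[[1, 0.0, -0.007, 0.015, -0.0, -0.0, 0.0], [1, 0.0, -0.007, 0.015, -0.0, -0.0, 0.0], [1, 0.001, -0.007, 0.016, -0.1, -0.0, 0.1], [1, -0.0, -0.006, 0.015, 0.0, -0.0, -0.0], [1, 0.0, -0.007, 0.015, 0.0, -0.0, 0.0], [1, 0.0, -0.007, 0.015, -0.0, -0.0, 0.0]]
```

View pics/c6.png

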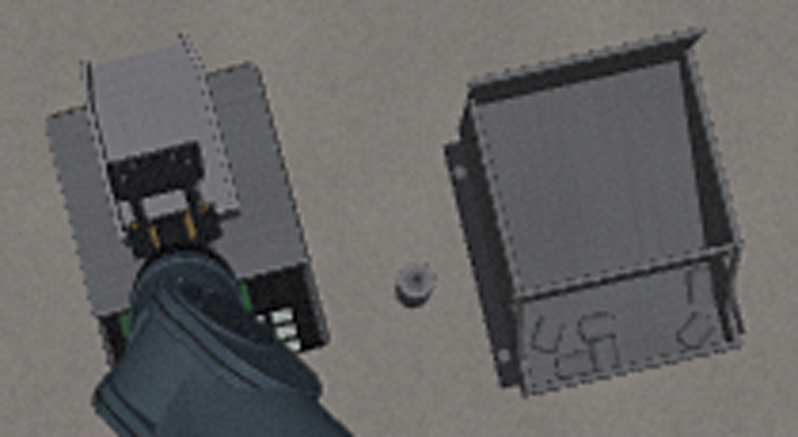

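The scoop is empty and square above the platter, and the sleeves are in the tray. I'll lower it.

Call:
{"op": "step_arm", "data": {"steps": [[1, 0, -0.007, 0.015, 0, 0, 0], [1, 0, -0.007, 0.015, 0, 0, 0], [1, 0.001, -0.007, 0.016, -0.1, 0, 0.1], [1, 0, -0.006, 0.015, 0, 0, 0], [1, 0, -0.007, 0.015, 0, 0, 0], [1, 0, -0.007, 0.015, 0, 0, 0], [1, 0, 0, 0, 0, 0, 0]]}}

```text
clock: 17.32
tcp_pos: [0.5428, 0.1836, 0.1712]
tcp_rot: [[-0.249, 0.878, 0.408], [0.969, 0.226, 0.105], [-0.0, 0.421, -0.907]]
force: [-0.4, -0.3, -3.1]
width: 0.18
```

```bash
python3 back.py .082 5
```

```text
17.325 0.1796850598353744 [-0.36875313 -0.25006874 -3.12436361] [0.54280979 0.18364357 0.17123774] [ 0.22  0.45 -0.81  2.13  1.09  0.47 -1.15] o [0.6172 0.2029 0.0992] tip 0.08607693966461984 yaw 14.841730440268389
(array([ 0.14959329,  0.48495208, -0.77374313,  2.12078428,  1.1584388 ,
        0.47120561, -1.24981962]), np.float64(2.2013577277989357e-06))
[[1, 0.0, -0.001, 0.003, -0.0, 0.0, -0.0], [1, 0.0, -0.002, 0.003, -0.0, 0.0, -0.1], [1, 0.001, -0.001, 0.003, -0.0, 0.0, 0.0], [1, -0.0, -0.002, 0.004, -0.1, 0.0, -0.0], [1, -0.0, -0.001, 0.003, 0.0, 0.0, -0.1]]
```

Call:
{"op": "step_arm", "data": {"steps": [[1, 0, -0.001, 0.003, 0, 0, 0], [1, 0, -0.002, 0.003, 0, 0, 0], [1, 0, -0.001, 0.003, 0, 0, 0], [1, 0, -0.002, 0.004, 0, 0, 0], [1, 0, -0.001, 0.003, 0, 0, 0], [1, 0, 0, 0, 0, 0, 0]]}}

```text
clock: 18.08
tcp_pos: [0.5444, 0.1837, 0.1541]
tcp_rot: [[-0.249, 0.878, 0.409], [0.969, 0.225, 0.106], [0.0, 0.423, -0.906]]
force: [-0.2, -0.1, -3.2]
width: 0.177
```

Call:
{"op": "step_arm", "data": {"steps": [[1, 0, -0.0004, 0.0009, 0, 0, 0], [1, 0, 0, 0, 0, 0, 0], [1, 0, -0.0004, 0.0009, 0, 0, 0], [1, 0, 0, 0, 0, 0, 0]]}}

```text
clock: 18.58
tcp_pos: [0.5445, 0.1837, 0.1524]
tcp_rot: [[-0.249, 0.878, 0.41], [0.969, 0.225, 0.106], [0.0, 0.423, -0.906]]
force: [-1.4, -0.1, -3.0]
width: 0.179
```

```bash
python3 back.py .08 2
```

```text
18.575 0.17883936476354356 [-1.38192037 -0.05104833 -3.03053716] [0.54454978 0.18370278 0.15243535] [ 0.18  0.48 -0.76  2.14  1.18  0.44 -1.24] o [0.6191 0.203  0.0806] tip 0.07985328002204131 yaw 14.84897732451813
(array([ 0.14667999,  0.48852214, -0.77076826,  2.12265517,  1.17001851,
        0.46949387, -1.26112538]), np.float64(2.1534885429261267e-06))
[[1, 0.001, -0.001, -0.0, 0.0, 0.0, -0.1], [1, 0.0, -0.001, -0.0, 0.0, 0.0, -0.1]]
```

Call:
{"op": "step_arm", "data": {"steps": [[1, 0, -0.0003, 0.0007, 0, 0, 0], [1, 0, 0, 0, 0, 0, 0], [1, 0, -0.0003, 0.0006, 0, 0, 0], [1, 0, 0, 0, 0, 0, 0]]}}

```text
clock: 19.08
tcp_pos: [0.5447, 0.1841, 0.152]
tcp_rot: [[-0.249, 0.877, 0.411], [0.968, 0.226, 0.106], [-0.0, 0.425, -0.905]]
force: [-8.4, -2.3, 12.1]
width: 0.181
```

It's on the platter, with the load now reversed at +12 N. I'll ease off slightly and open.

Call:
{"op": "step_arm", "data": {"steps": [[1, 0, 0.0002, -0.0005, 0, 0, 0], [1, 0, 0, 0, 0, 0, 0], [0.4, 0, 0, 0, 0, 0, 0], [0.4, 0, 0, 0, 0, 0, 0], [0, 0, 0, 0, 0, 0, 0], [0, 0, 0, 0, 0, 0, 0], [-0.5, 0, 0, 0, 0, 0, 0], [-0.5, 0, 0, 0, 0, 0, 0], [-0.5, 0, 0, 0, 0, 0, 0], [-0.5, 0, 0, 0, 0, 0, 0]]}}

```text
clock: 20.32
tcp_pos: [0.5445, 0.1837, 0.1516]
tcp_rot: [[-0.249, 0.877, 0.41], [0.969, 0.225, 0.106], [0.0, 0.423, -0.906]]
force: [1.1, -0.0, 0.7]
width: 0.748
```

Run:
```python
from h import *
d=snap('wrist','w5');print(get_state()['width'])
```

```text
0.750450832943317
```

View pics/w5.png

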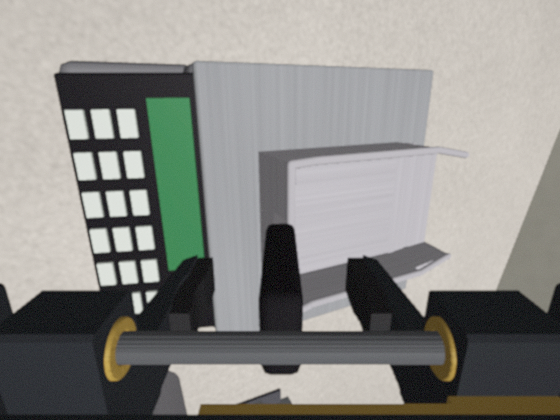

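The fingers are clear of the grip (280,300) on both sides, and the scoop is empty and parallel with the platter. I'll retreat along the fingers.

Call:
{"op": "step_arm", "data": {"steps": [[-0.5, 0, 0, -0.008, 0, 0, 0], [-0.5, 0, 0, -0.015, 0, 0, 0], [-0.5, 0, 0, -0.02, 0, 0, 0], [-0.5, 0, 0, -0.02, 0, 0, 0], [-0.5, 0, 0, -0.025, 0, 0, 0], [-0.5, 0, 0, -0.025, 0, 0, 0], [-0.5, -0.02, 0.01, -0.02, 0, 0, 0], [-0.5, -0.04, 0.01, -0.02, 0, 0, 0], [-0.5, -0.04, 0.01, -0.02, 0, 0, 0], [-0.5, -0.04, 0.01, -0.02, 0, 0, 0]]}}

```text
clock: 21.62
tcp_pos: [0.5353, 0.0357, 0.3443]
tcp_rot: [[-0.25, 0.877, 0.41], [0.968, 0.226, 0.105], [-0.0, 0.424, -0.906]]
force: [0.4, -0.2, -1.2]
width: 0.748
```

Call:
{"op": "step_arm", "data": {"steps": [[-0.5, -0.04, 0, 0, 0, 0, 0], [-0.5, -0.04, 0, 0, 0, 0, 0], [-0.5, -0.04, 0, 0, 0, 0, 0], [-0.5, -0.02, 0, 0, 0, 0, 0], [-0.5, 0, 0, 0, 0, 0, 0], [-0.5, 0, 0, 0, 0, 0, 0]]}}

```text
clock: 22.38
tcp_pos: [0.57, -0.0966, 0.3434]
tcp_rot: [[-0.252, 0.877, 0.41], [0.968, 0.228, 0.107], [0.0, 0.423, -0.906]]
force: [-0.3, 0.2, 0.8]
width: 0.75
```

Run:
```python
from h import *
s=get_state();print(s['clock'],s['tcp_pos'],s['force'],np.round(s['q'],2))
b=snap('top','top6')['image'][125:240,80:460,::-1];a=snap('scene','sc6')['image'][160:290,70:440,::-1]
cv2.imwrite('pics/c7.png',np.vstack([cv2.resize(b,(800,242),interpolation=2),cv2.resize(a,(800,281),interpolation=2)]))
```

```text
22.375 [ 0.56996414 -0.09662162  0.34340027] [-0.31898128  0.16243632  0.81940747] [ 1.19  0.29 -1.16  1.9   0.18  0.71  0.24]
```

View pics/c7.png

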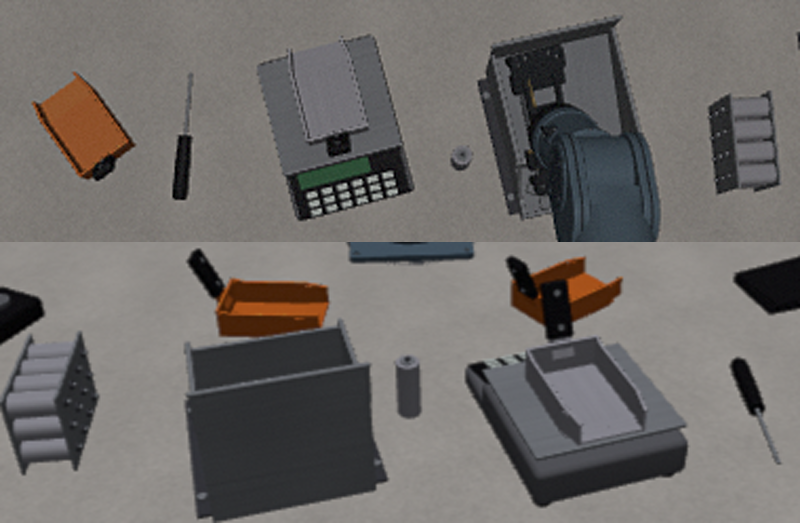

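Run:
```python
from h import *
d=np.load('pics/top6.npz');P=lambda u,v,z:ray(d,u/2.105+80-.25,v/2.105+125-.25,z)
a,b=P(308,143,.125),P(368,128,.125);l=(P(291,52,.115)+P(345,40,.115))/2
m=(a+b)/2;v=a-b;yaw=np.arctan2(v[1],v[0])-np.pi/2
print(m,np.linalg.norm(v),np.degrees(yaw),'o',m[:2]+.06*np.array([np.cos(yaw),np.sin(yaw)]),'scale',[.617,.204])
# sleeves in tray, earlier clear top view
i=np.load('pics/top4.npz')['image'][185:235,315:395,::-1];cv2.imwrite('pics/c8.png',cv2.resize(i,None,fx=9,fy=9,interpolation=cv2.INTER_CUBIC))
```

```text
[0.55930897 0.18503083 0.125     ] 0.09847594773511191 14.242383438604636 o [0.61746479 0.1997923 ] scale [0.617, 0.204]
```

```bash
python3 -c "
from plant import *
print(close_job())"
```

```text
the job is handed in; nothing more can be done
None
```

I tipped the sleeves into the hopper, set the empty scoop back on the platter, and handed the job in at about 22.5 s of the 67 s allowed. I took the scoop by its slanting grip and tipped it to 76° about its lip over the hopper mouth. I then put it back on the platter under force feedback and opened the fingers only once it rested there.

**Sleeves:** The tool force fell by about 2.2 N, which is the weight of six sleeves. The pan looks empty and sleeves are visible in the pick tray. I counted about six there, but not with certainty. The closer crop for that count was refused because the picture limit was reached.

**Scoop:** The last top view puts its base centre at (0.617, 0.200), about 4 mm from the platter centre I measured. Its yaw is 14.2° against about 15° for the scale, and the grip is on the keypad side.

**Bystanders:** The module, cell and screwdriver look unmoved in the last views. I did not measure their positions again. The gripper was free and well above the hopper when I handed in.

**Disagreement:** During the approach to the grip the arm fell 9 mm short in y. I corrected it before closing the fingers.

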